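Set three spice tins in the turntable tray and hold up the full one

TASK

Stand the three closed tins upright in the three rings of the round tray, one to a ring, setting each down rather than dropping it and feeling its weight as you carry it. When all three stand there let go, take the heaviest one, the full tin, back out and finish while holding it up in the gripper, upright and still, with its bottom a good 15 cm above the bench and the two lighter tins left standing in their rings. Leave the glass jar, the small steel bowl and the turner where they are and do not knock any tin over.

Things in the scene. Friction and masses are not known exactly. Their poses are not given: they have to be found in the camera images.
- tin_a: one of three identical closed aluminium tins with a flat lid, upright cylinder 56 mm in diameter and 92 mm tall (a thin dark seam 72 to 75 mm up stands 0.6 mm proud, look only); origin at the centre of its underside, z up along its axis. Starts standing on the bench. One of the three is full (0.65 to 0.82 kg in all), the other two nearly empty (0.23 to 0.35 kg); which is which cannot be seen and changes every time. The contents can shift by 2 or 3 mm inside.
- tin_b: one of three identical closed aluminium tins with a flat lid, upright cylinder 56 mm in diameter and 92 mm tall (a thin dark seam 72 to 75 mm up stands 0.6 mm proud, look only); origin at the centre of its underside, z up along its axis. Starts standing on the bench. One of the three is full (0.65 to 0.82 kg in all), the other two nearly empty (0.23 to 0.35 kg); which is which cannot be seen and changes every time. The contents can shift by 2 or 3 mm inside.
- tin_c: one of three identical closed aluminium tins with a flat lid, upright cylinder 56 mm in diameter and 92 mm tall (a thin dark seam 72 to 75 mm up stands 0.6 mm proud, look only); origin at the centre of its underside, z up along its axis. Starts standing on the bench. One of the three is full (0.65 to 0.82 kg in all), the other two nearly empty (0.23 to 0.35 kg); which is which cannot be seen and changes every time. The contents can shift by 2 or 3 mm inside.
- tray: round wooden turntable tray, locked (it neither moves nor turns), 280 mm in diameter, top face 18 mm above the bench; origin on the bench under its centre. Three rings and one glass jar stand on it in four places, 95 mm from its centre and 90 degrees apart: rings to its own +x, +y and -x, the jar to its -y.
- ring_1 (a point): centre of one of the three identical open aluminium rings on the round tray, at the level of the tray's top face (18 mm above the bench), which is where the underside of a seated tin comes to rest. Ring: inner diameter 66 mm, outer 74 mm, its rim 20 mm above the tray's top face. Any tin may go in any ring.
- ring_2 (a point): centre of one of the three identical open aluminium rings on the round tray, at the level of the tray's top face (18 mm above the bench), which is where the underside of a seated tin comes to rest. Ring: inner diameter 66 mm, outer 74 mm, its rim 20 mm above the tray's top face. Any tin may go in any ring.
- ring_3 (a point): centre of one of the three identical open aluminium rings on the round tray, at the level of the tray's top face (18 mm above the bench), which is where the underside of a seated tin comes to rest. Ring: inner diameter 66 mm, outer 74 mm, its rim 20 mm above the tray's top face. Any tin may go in any ring.
- jar: closed squat jar of green glass with a brass cap, 68 mm in diameter, 68 mm tall, standing on the round tray; origin at the centre of its underside. To be left alone.
- katori: small open steel bowl, 80 mm across, 38 mm tall, standing near the tins; origin at the centre of its underside. To be left alone.
- palta: flat turner with a dark handle, 280 mm long, lying on the bench along its own x, handle to -x; origin at the centre of its underside. To be left alone.
Not all that is in view belongs to the job. What is shaped like the tin_a but pink or purple is not meant. What is shaped like the tin_b but red is not meant.

How it is judged:
On the way:
1. all three tins stand released in rings ((horizontal distance between tin_a and ring_1 below 0.008 m or horizontal distance between tin_a and ring_2 below 0.008 m or horizontal distance between tin_a and ring_3 below 0.008 m) and height (world z) of tin_a between 0.013 and 0.023 m and angle between each of tin_a, tin_b, tin_c's own z axis and vertical below 0.1 rad and contact force between each of tin_a, tin_b, tin_c and the fingers below 0.1 N and (horizontal distance between tin_b and ring_1 below 0.008 m or horizontal distance between tin_b and ring_2 below 0.008 m or horizontal distance between tin_b and ring_3 below 0.008 m) and height (world z) of tin_b between 0.013 and 0.023 m and (horizontal distance between tin_c and ring_1 below 0.008 m or horizontal distance between tin_c and ring_2 below 0.008 m or horizontal distance between tin_c and ring_3 below 0.008 m) and height (world z) of tin_c between 0.013 and 0.023 m), for 0.1 s.
At the end, for the whole second after the job is handed in: Heaviest tin held in the fingers, underside over 140 mm up, tilt under 20 deg, slower than 50 mm/s, off the tray; the other two stand released in rings: within 8 mm of the centre, underside within 5 mm of the tray top, tilt under 0.1 rad, each pressing on the tray with under 5 N ((((height (world z) of tin_a above 0.14 m and angle between tin_a's own z axis and vertical below 0.35 rad and linear speed of tin_a below 0.05 m/s and contact force between tin_a and the fingers above 2 N and contact force between tin_a and tray below 0.1 N) and ((horizontal distance between tin_b and ring_1 below 0.008 m or horizontal distance between tin_b and ring_2 below 0.008 m or horizontal distance between tin_b and ring_3 below 0.008 m) and height (world z) of tin_b between 0.013 and 0.023 m and angle between tin_b's own z axis and vertical below 0.1 rad and contact force between tin_b and the fingers below 0.1 N) and contact force between each of tin_b, tin_c and tray below 5 N and ((horizontal distance between tin_c and ring_1 below 0.008 m or horizontal distance between tin_c and ring_2 below 0.008 m or horizontal distance between tin_c and ring_3 below 0.008 m) and height (world z) of tin_c between 0.013 and 0.023 m and angle between tin_c's own z axis and vertical below 0.1 rad and contact force between tin_c and the fingers below 0.1 N)) or ((height (world z) of tin_b above 0.14 m and angle between tin_b's own z axis and vertical below 0.35 rad and linear speed of tin_b below 0.05 m/s and contact force between tin_b and the fingers above 2 N and contact force between tin_b and tray below 0.1 N) and ((horizontal distance between tin_a and ring_1 below 0.008 m or horizontal distance between tin_a and ring_2 below 0.008 m or horizontal distance between tin_a and ring_3 below 0.008 m) and height (world z) of tin_a between 0.013 and 0.023 m and angle between tin_a's own z axis and vertical below 0.1 rad and contact force between tin_a and the fingers below 0.1 N) and contact force between each of tin_a, tin_c and tray below 5 N and ((horizontal distance between tin_c and ring_1 below 0.008 m or horizontal distance between tin_c and ring_2 below 0.008 m or horizontal distance between tin_c and ring_3 below 0.008 m) and height (world z) of tin_c between 0.013 and 0.023 m and angle between tin_c's own z axis and vertical below 0.1 rad and contact force between tin_c and the fingers below 0.1 N)) or ((height (world z) of tin_c above 0.14 m and angle between tin_c's own z axis and vertical below 0.35 rad and linear speed of tin_c below 0.05 m/s and contact force between tin_c and the fingers above 2 N and contact force between tin_c and tray below 0.1 N) and ((horizontal distance between tin_a and ring_1 below 0.008 m or horizontal distance between tin_a and ring_2 below 0.008 m or horizontal distance between tin_a and ring_3 below 0.008 m) and height (world z) of tin_a between 0.013 and 0.023 m and angle between tin_a's own z axis and vertical below 0.1 rad and contact force between tin_a and the fingers below 0.1 N) and contact force between each of tin_a, tin_b and tray below 5 N and ((horizontal distance between tin_b and ring_1 below 0.008 m or horizontal distance between tin_b and ring_2 below 0.008 m or horizontal distance between tin_b and ring_3 below 0.008 m) and height (world z) of tin_b between 0.013 and 0.023 m and angle between tin_b's own z axis and vertical below 0.1 rad and contact force between tin_b and the fingers below 0.1 N)))); the arm keeps its last pose, push and grip.
It fails at once if a tin was tipped over (more than 0.6 rad) (angle between any of tin_a, tin_b, tin_c's own z axis and vertical above 0.6 rad).
It fails at once if a tin was dropped: it fell more than about 12 mm out of the fingers ((contact force between tin_a and the fingers below 0.01 N and linear speed of tin_a above 0.5 m/s) or (contact force between tin_b and the fingers below 0.01 N and linear speed of tin_b above 0.5 m/s) or (contact force between tin_c and the fingers below 0.01 N and linear speed of tin_c above 0.5 m/s)).
It fails at once if a bystander was moved by more than 30 mm (distance of any of jar, katori, palta from where it was at the start of the episode above 0.03 m).
It also fails if it takes over 72 s, if anything falls off the work surface, if the arm or the gripper's body presses on something with over 40 N, if the wrist force passes 120 N, or if a joint passes its speed limit or range.

ROBOT

A 6-joint arm with a two-finger parallel gripper is mounted at the origin on the work surface. World frame = base frame: x ahead of the robot, y to its left, z up, the work surface at z = 0. Lengths are in m, angles in rad, forces in N, time in s.
With the tool pointing down it reaches from about 0.325 to 0.775 m from the base axis. Payload 5.5 kg.
Tool frame: the origin (TCP) lies on the centre line of the jaws, within the pads' length; the fingertips stand 8 mm ahead of it and the grasp point (between the pads) lies 11 mm behind it; z points along the fingers, y is the line along which they close (so a half turn about z gives the same grasp; the last joint's range is limited). The gripper opens to 88 mm and grips with 3 to 60 N. Pads are 20 mm wide; open, the fingers measure 115 mm over their backs; the gripper's body (75 mm by 178 mm) begins 61 mm behind the grasp point.
Start: joints at [-1.183, 0.091, 1.231, -0, 1.82, -0.057], TCP at [0.258, -0.542, 0.231] pointing down, gripper open.
Joint ranges: [-2.87, 2.87], [-0.86, 2.18], [0.17, 2.46], [-1.51, 4.65], [0.06, 2.69], [-2.65, 2.65]. Speed limits (rad/s): [2.57, 2.57, 3.01, 3.14, 3.14, 3.14].

INTERFACE

Orientations are given as a unit quaternion [x, y, z, w].
In Python, from bench import robot gives the robot as it stands. The module is installed in compiled form; this text tells all that it offers. Calls block until the motion is done:
- robot.movep(position, orientation): joint-space move of the TCP to a pose.
- robot.move_straight(position, frame=None, rate=0.15): straight line of the TCP; frame=None keeps the orientation; rate is the mean speed in m/s.
- robot.move_joints(angles): joint-space move.
- robot.release() and robot.close_gripper(newtons=None): open the fingers fully, or close them until they stop; newtons is the grip in N (None keeps the last).
- robot.dwell(seconds).
- robot.ik(position, orientation): joint angles nearest the present ones, or None.
- robot.get_obs(): the state.
- robot.read_camera(name): name is "scene" or "top" or "wrist"; returns the picture (420x560x3 uint8, red, green, blue); there is no depth.
- robot.get_calibration(name): a dict with "vertical_fov" (degrees; the focal length in pixels is half the picture's height over the tangent of half this angle, whatever the lens; pixels are square), "cx", "cy" (the principal point, pixels), "k1" (the pictures are not rectified: a ray, as slopes to the right and down, at radius r is drawn at 1 + k1 r^2 times it, then the intrinsics apply), "view" (4x4, takes a point from world to camera coordinates). Camera axes: x right, y up, looking along -z (the intrinsics and any distortion apply to the point x, -y, -z); pixel columns grow to the right and rows downward; lengths in m; the calibration is good to about 2 mm. A picture is of the moment at which its call begins: read the wrist's pose just before it. get_calibration takes no time and is no camera call; for the wrist camera it gives the pose at the moment of the call.
A pose or a line that the arm cannot do raises robot.IKError and nothing moves.
- robot.hand_in(): hands the job in; it is judged then, once.
The state is a dict: "clock": time; "joint_pos": joint angles; "dq": joint speeds; "joint_efforts": joint torques, N m; "eef_pos": TCP position; "tool_rot": TCP orientation; "force": force on the tool from outside, world axes, zero at the start; "wrist_torque": the same for the moment, N m; "width": finger opening in m; "grasp_force": force on a finger pad.
Only numpy, scipy, OpenCV 4.12 (cv2) and the standard library are available. Lean on these libraries where they do the work, as an engineer would, in place of code of your own. Each camera call takes 0.05 s, during which the arm holds its last target. There are 200 camera calls.

## Working session

There is one attempt and no reset: what is moved stays moved. The work goes in short steps, each a Python script; the robot and the scene stay as the last script left them, time stands still between calls to the robot, and variables do not carry over. Pictures are saved under pics/ and viewed, at most 10 in all, crops included, and the job is handed in when it is done.

```bash
mkdir -p pics
python3 - <<'E'
from bench import robot
import cv2,numpy as np
for n in("scene","top"):
    im=robot.read_camera(n); cv2.imwrite(f"pics/{n}0.png",im[:,:,::-1])
    c=robot.get_calibration(n); print(n,c)
o=robot.get_obs();print(o)
E
```

```text
scene {'vertical_fov': 43.28860083212709, 'cx': 280.3035362969035, 'cy': 208.66522819054848, 'k1': 0.011840474234290162, 'view': array([[-0.44591346,  0.89503687, -0.00837751,  0.32227791],
       [-0.61449311, -0.29931245,  0.72993854,  0.28085578],
       [ 0.65081442,  0.33063734,  0.68346144, -1.74455682],
       [ 0.        ,  0.        ,  0.        ,  1.        ]])}
top {'vertical_fov': 52.2610440297957, 'cx': 282.2525616658136, 'cy': 213.43316814052758, 'k1': -0.04399739087873349, 'view': array([[-0.02896286, -0.99947405, -0.01458673, -0.0647574 ],
       [ 0.99006389, -0.03069293,  0.13722772, -0.53856181],
       [-0.13760325, -0.01046728,  0.99043212, -0.97363004],
       [ 0.        ,  0.        ,  0.        ,  1.        ]])}
{'clock': 0.1, 'joint_pos': array([-1.18273765e+00,  9.17787859e-02,  1.23178704e+00,  3.30660143e-05,
        1.81975543e+00, -5.66978884e-02]), 'dq': array([-2.55943012e-03,  3.19320694e-05, -2.57513641e-03,  1.30186872e-03,
        2.84499233e-04, -6.66187286e-04]), 'joint_efforts': array([ 3.16309102e-03, -4.47858024e+01, -4.07568884e+01,  7.00397347e-02,
        2.84393207e-02, -9.10497806e-05]), 'eef_pos': array([ 0.25805961, -0.54139797,  0.2296106 ]), 'tool_rot': array([ 9.75374418e-01,  2.20553843e-01, -1.26735855e-04, -8.55106914e-04]), 'force': array([-0.49125465,  0.23960514,  0.06389093]), 'wrist_torque': array([-0.03228773,  0.02212626, -0.04505818]), 'grasp_force': 0.0, 'width': 0.08792624804626645}
```

View pics/top0.png

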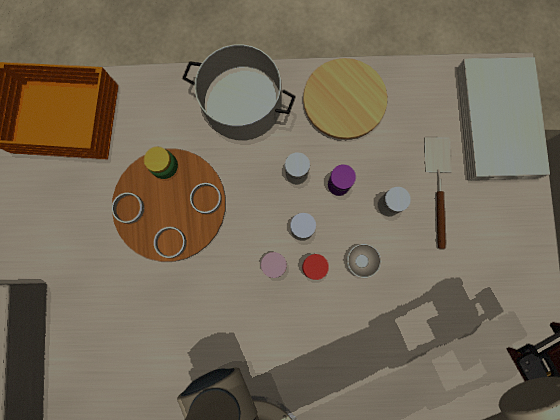

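View pics/scene0.png

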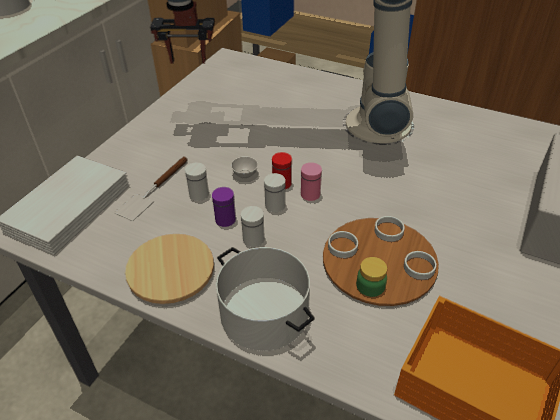

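Top view: the tins are at (297,166), (303,226) and (397,200), and the rings at (127,208), (205,198) and (169,242). The jar is at (160,162). The purple (342,180), pink (273,265) and red (316,267) cylinders are decoys. Next I'll overlay circles on a crop to refine these.

```bash
cat > h.py <<'E'
from bench import robot
import cv2,numpy as np
from scipy.spatial.transform import Rotation as R
def K(c):
    f=210/np.tan(np.radians(c["vertical_fov"])/2); return f
def project(c,P):
    P=np.atleast_2d(P); q=P@c["view"][:3,:3].T+c["view"][:3,3]
    s=np.c_[q[:,0]/-q[:,2],q[:,1]/q[:,2]]; r2=(s**2).sum(1,keepdims=True)
    return s*(1+c["k1"]*r2)*K(c)+[c["cx"],c["cy"]]
def at_z(c,uv,z):
    d=(np.array(uv,float)-[c["cx"],c["cy"]])/K(c); s=d.copy()
    for _ in range(20): s=d/(1+c["k1"]*(s@s))
    V=c["view"][:3,:3]; o=-V.T@c["view"][:3,3]; ray=V.T@np.array([s[0],-s[1],-1])
    return (o+ray*(z-o[2])/ray[2])[:2]
def circ(p,r,z,n=72):
    t=np.linspace(0,2*np.pi,n); return np.c_[p[0]+r*np.cos(t),p[1]+r*np.sin(t),0*t+z]
E
cat > ov.py <<'E'
from h import *
import sys
def overlay(name,src,items,box,s,out):
    c=robot.get_calibration(name); im=cv2.imread(src); x0,y0,x1,y1=box
    im=cv2.resize(im[y0:y1,x0:x1],None,fx=s,fy=s,interpolation=cv2.INTER_CUBIC)
    for p,r,z in items:
        q=((project(c,circ(p,r,z))-[x0,y0]+.5)*s-.5).astype(int)
        cv2.polylines(im,[q.astype(np.int32)],True,(0,255,0),1)
    cv2.imwrite(out,im)
E
python3 - <<'E'
from ov import *
c=robot.get_calibration("top")
tins=[at_z(c,u,.092) for u in[(297,165.5),(303,226),(397.5,200)]]
rings=[at_z(c,u,.038) for u in[(127,207.5),(205,198),(169.5,242)]]
jar=at_z(c,(157,158.5),.068); tray=at_z(c,(169,205),.018); kat=at_z(c,(363,261),.038)
dec=[at_z(c,u,.092) for u in[(342,178),(273,265),(316,267)]]
for n,v in zip("tins rings dec".split(),(tins,rings,dec)):print(n,np.round(v,4).tolist())
print("jar",jar,"tray",tray,"kat",kat,[np.linalg.norm(r-tray) for r in rings], np.linalg.norm(rings[0]-rings[1]))
overlay("top","pics/top0.png",[(t,.028,.092) for t in tins]+[(r,.035,.038) for r in rings]+[(tray,.14,.018)]+[(kat,.04,.038)],(100,140,420,290),2.5,"pics/o1.png")
overlay("scene","pics/scene0.png",[(t,.028,.092) for t in tins]+[(r,.035,.038) for r in rings]+[(tray,.14,.018)],(180,140,460,310),2.8,"pics/o2.png")
E
```

```text
tins [[0.6372, -0.118], [0.4991, -0.1267], [0.551, -0.3401]]
rings [[0.562, 0.2893], [0.5789, 0.1017], [0.4766, 0.1862]]
dec [[0.6051, -0.2184], [0.4151, -0.0578], [0.408, -0.1519]]
jar [0.67133436 0.20908529] tray [0.56815084 0.19356493] kat [ 0.41904489 -0.26488902] [np.float64(0.09596897726688132), np.float64(0.09246864707279832), np.float64(0.09183908980105959)] 0.18837269165030415
```

View pics/o1.png

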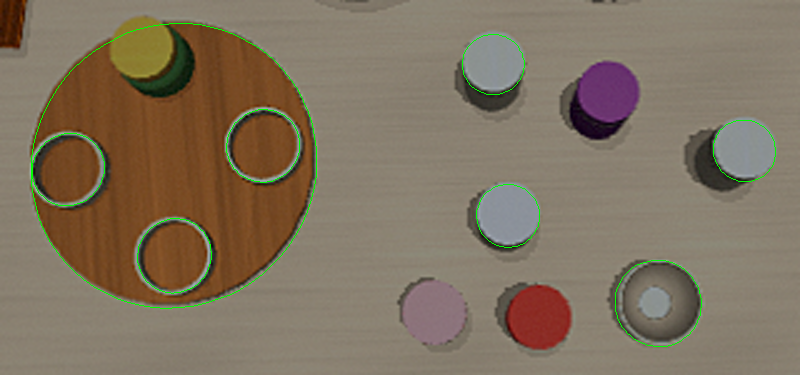

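View pics/o2.png

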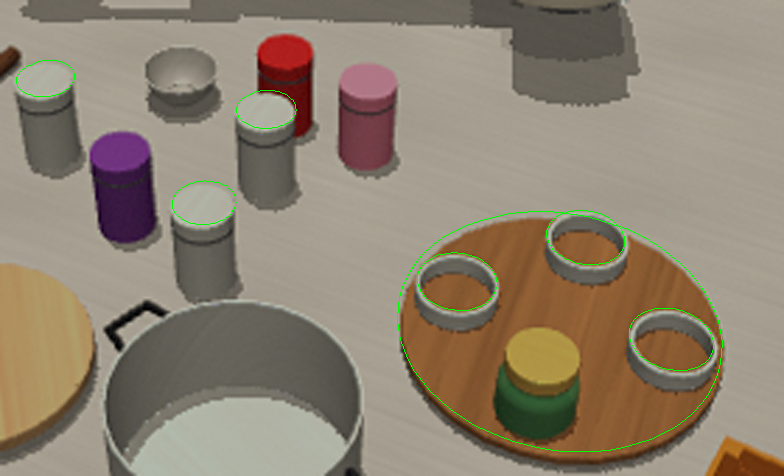

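Overlays match the lids and rings to about 2 mm, and the ring spacing agrees with the 95 mm layout. I'll grasp along world y and run the first tin with guarded lowering.

```bash
cat > act.py <<'E'
from h import *
Q=[1.,0,0,0]; G=.049; UP=.20
C=np.array([.5701,.1951]); u=np.array([.0897,-.9960]); v=np.array([-.9960,-.0897])
RINGS=[C-.095*u, C+.095*u, C+.095*v]
TINS=[np.array(p) for p in[(.6372,-.118),(.4991,-.1267),(.551,-.3401)]]
def pos(p,z): return [float(p[0]),float(p[1]),float(z)]
def F(n=4):
    a=[]
    for _ in range(n): a.append(robot.get_obs()["force"]); robot.dwell(.02)
    return np.mean(a,0)
def st(tag):
    o=robot.get_obs(); print(tag,"t",round(o["clock"],2),"eef",np.round(o["eef_pos"],4),"w",round(o["width"],4),"g",round(o["grasp_force"],1),"F",np.round(F(),2),"M",np.round(o["wrist_torque"],2))
def pick(p,z0):
    "grasp the tin standing at p with its underside at z0, lift"
    robot.move_straight(pos(p,z0+G),rate=.12)
    robot.close_gripper(35); st("grip")
    robot.move_straight(pos(p,z0+G+.025),rate=.06)
    robot.move_straight(pos(p,UP),rate=.12); robot.dwell(.3); st("lifted")
def place(p,dz=.0):
    robot.move_straight(pos(p,UP),rate=.2); robot.dwell(.2)
    robot.move_straight(pos(p,.018+G+.024),rate=.12); robot.dwell(.2); f0=F(); st("above")
    for h in (.016,.010,.005,.003,.001,0,-.001,-.002):
        robot.move_straight(pos(p,.018+G+h),rate=.04); d=F()-f0
        if abs(d[2])>2.5 or np.hypot(*d[:2])>4: print("contact at",h,np.round(d,2)); return h
    return h
def letgo(p):
    robot.release(); robot.dwell(.1); robot.move_straight(pos(p,UP),rate=.15); st("out")
E
python3 - <<'E'
from act import *
print(np.round(RINGS,4))
for p in TINS+RINGS: print(robot.ik(pos(p,.06),Q), robot.ik(pos(p,UP),Q) is not None)
p=TINS[1]
robot.movep(pos(p,UP),Q); st("over")
pick(p,0); h=place(RINGS[0]); st("down")
E
```

```text
[[0.5616 0.2897]
 [0.5786 0.1005]
 [0.4755 0.1866]]
[-2.35601315e-01  2.50773208e-01  1.35577524e+00 -4.44089210e-16
  1.53504420e+00  1.33519501e+00] True
[-3.14681785e-01 -1.04203836e-01  1.72815276e+00 -4.44089210e-16
  1.51764373e+00  1.25611454e+00] True
[-6.05533631e-01  2.49394018e-01  1.35738372e+00 -4.44089210e-16
  1.53481491e+00  9.65262696e-01] True
[ 4.22457600e-01  2.08382160e-01  1.40465039e+00 -4.44089210e-16
  1.52856010e+00  1.99325393e+00] True
[ 1.14013167e-01  9.09550379e-02  1.53386434e+00 -4.44089210e-16
  1.51677327e+00  1.68480949e+00] True
[ 3.07323245e-01 -1.15736241e-01  1.73883180e+00 -4.44089210e-16
  1.51849709e+00  1.87811957e+00] True
over t 1.85 eef [ 0.499  -0.1274  0.2001] w 0.0877 g 0.0 F [ 0.12 -0.02  0.31] M [ 0.06 -0.02  0.03]
grip t 3.92 eef [ 0.4992 -0.1262  0.0492] w 0.0567 g 35.0 F [-0.24  3.43  1.91] M [ 0.49  0.06 -0.02]
lifted t 6.06 eef [ 0.499  -0.1267  0.1995] w 0.0564 g 35.0 F [-0.23 -0.13 -7.78] M [ 0.04  0.07 -0.02]
above t 9.91 eef [0.5619 0.2899 0.0918] w 0.0564 g 35.0 F [ 0.15 -0.02 -8.  ] M [0.01 0.05 0.05]
contact at -0.001 [-2.44 -0.86  9.35]
down t 12.37 eef [0.5618 0.2898 0.0671] w 0.0562 g 35.0 F [-2.12 -0.4   2.26] M [-0.32  0.5  -0.04]
```

The first tin weighs about 0.8 kg, so it is the full one. It touched down at the expected tray height. I'll release it and check with the scene and top cameras.

Run:
```python
from act import *
letgo(RINGS[0])
p=TINS[0]; robot.move_straight(pos(p,UP),rate=.25)
pick(p,0); place(RINGS[1]); st("down"); letgo(RINGS[1])
p=TINS[2]; robot.move_straight(pos(p,UP),rate=.25)
for n in("scene","top"): cv2.imwrite(f"pics/{n}1.png",robot.read_camera(n)[:,:,::-1])
from ov import overlay
it=[(r,.028,.110) for r in RINGS[:2]]+[(RINGS[2],.035,.038),(TINS[2],.028,.092)]
overlay("scene","pics/scene1.png",it,(180,120,460,310),2.8,"pics/o3.png")
overlay("top","pics/top1.png",it,(100,140,260,270),4,"pics/o4.png")
```

```text
out t 14.25 eef [0.5612 0.2895 0.1985] w 0.0876 g 0.0 F [0.09 0.08 0.48] M [-0.01  0.05 -0.02]
grip t 18.13 eef [ 0.6372 -0.1179  0.0491] w 0.0571 g 35.0 F [-0.07  0.73  0.61] M [ 0.06  0.02 -0.01]
lifted t 20.27 eef [ 0.6371 -0.118   0.1994] w 0.0565 g 35.0 F [ 0.07  0.17 -2.91] M [-0.05  0.05  0.02]
above t 23.14 eef [0.579  0.1005 0.0917] w 0.0565 g 35.0 F [-0.54  0.14 -2.59] M [0.01 0.01 0.05]
contact at -0.001 [-2.4  -0.19  7.22]
down t 25.6 eef [0.5789 0.1005 0.0671] w 0.0567 g 35.0 F [-2.61  0.12  5.54] M [-0.1   0.49 -0.03]
out t 27.48 eef [0.5782 0.1004 0.1986] w 0.0877 g 0.0 F [-0.02  0.1  -0.6 ] M [0.05 0.03 0.01]
```

View pics/o3.png

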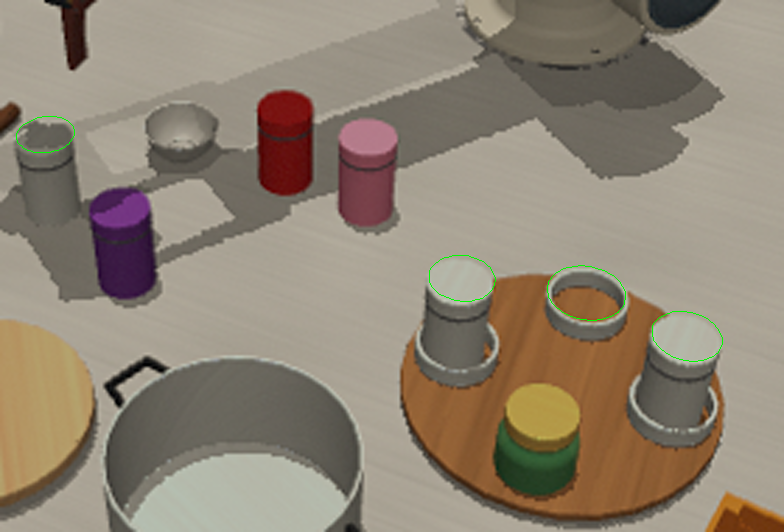

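View pics/o4.png

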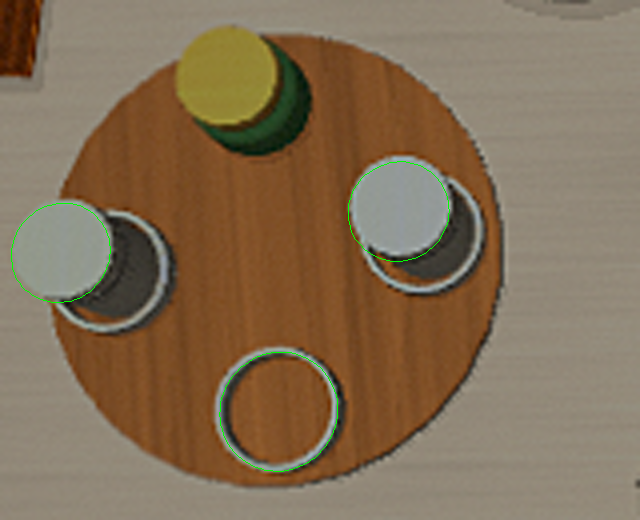

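Both tins are seated in their rings with lids matching the overlay, ring 3 is free and the jar is untouched. Now the third tin.

Run:
```python
from act import *
pick(TINS[2],0); r=RINGS[2]+[0,.0007]; place(r); st("down"); letgo(r)
robot.move_straight(pos(RINGS[0],UP),rate=.2)
cv2.imwrite("pics/scene2.png",robot.read_camera("scene")[:,:,::-1])
from ov import overlay
overlay("scene","pics/scene2.png",[(q,.028,.110) for q in RINGS],(180,120,460,310),2.8,"pics/o5.png")
```

```text
grip t 31.57 eef [ 0.551  -0.3401  0.0491] w 0.0566 g 35.0 F [-0.15  0.36  0.59] M [0.09 0.04 0.02]
lifted t 33.71 eef [ 0.5509 -0.3401  0.1995] w 0.0565 g 35.0 F [-0.28 -0.09 -2.7 ] M [ 0.04  0.03 -0.02]
above t 38.12 eef [0.4758 0.1874 0.0917] w 0.0567 g 35.0 F [ 0.21 -0.06 -2.65] M [ 0.01  0.07 -0.01]
contact at -0.001 [-3.26 -1.98  8.31]
down t 40.58 eef [0.4757 0.1873 0.0671] w 0.0566 g 35.0 F [-2.85 -1.2   6.11] M [-0.19  0.6  -0.05]
out t 42.46 eef [0.4751 0.1871 0.1987] w 0.0878 g 0.0 F [-0.2   0.07 -0.51] M [-0.   -0.03  0.02]
```

View pics/o5.png

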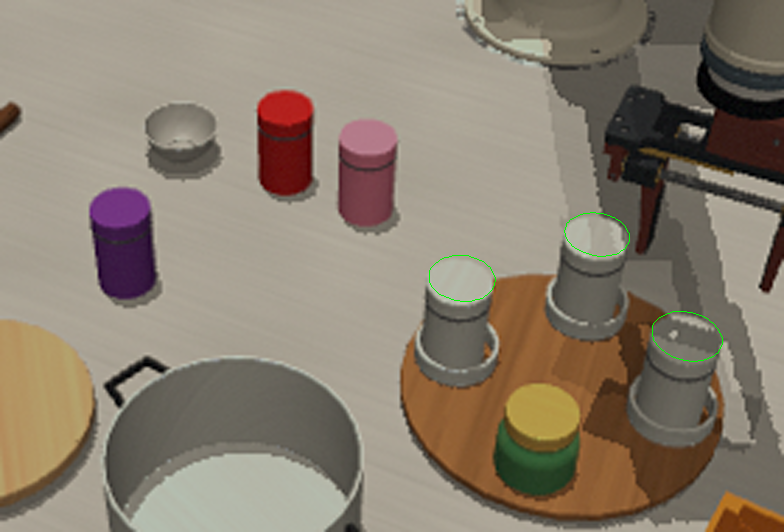

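All three tins stand in their rings. The full one, at 7.9 N against about 2.7 N for the others, is in the far ring. I'll take it back out.

Run:
```python
from act import *
p=RINGS[0]; pick(p,.018)
robot.move_straight(pos(p,.235),rate=.08); robot.dwell(.5); st("held")
cv2.imwrite("pics/scene3.png",robot.read_camera("scene")[:,:,::-1])
```

```text
grip t 45.24 eef [0.5616 0.2899 0.0672] w 0.0565 g 35.0 F [0.34 1.13 0.62] M [ 0.09  0.02 -0.04]
lifted t 47.23 eef [0.5614 0.2896 0.1993] w 0.0567 g 35.0 F [-0.32 -0.06 -7.55] M [ 0.05  0.03 -0.05]
held t 48.38 eef [0.5615 0.2897 0.2348] w 0.0567 g 35.0 F [-0.19  0.55 -7.98] M [ 0.04  0.02 -0.03]
```

View pics/scene3.png

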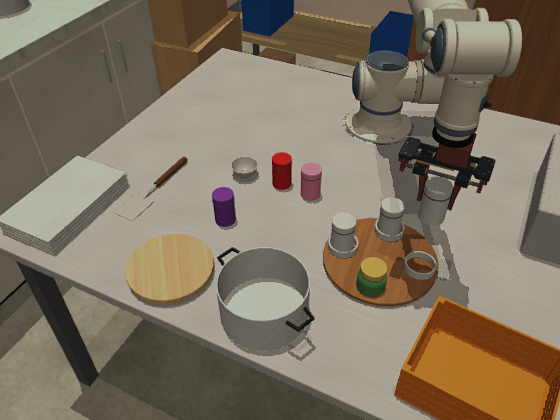

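The full tin is held upright at (435,200), and the two light tins stand in their rings at (343,232) and (390,218). The bystanders are in place.

```bash
python3 -c "
from bench import robot
print(robot.hand_in())"
```

```text
the job is handed in; nothing more can be done
None
```

The job is handed in, with no verdict shown: all three tins were set down in the rings, and the full one (about 0.8 kg) was taken back out and is held upright with its bottom about 18 cm above the bench, the two lighter tins still standing in their rings.

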